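# Chock a sample cylinder on the draining rack and drop the gate

### The job

Set the orange wedge chock on the sloping rack, thin toe uphill, midway between the gate stops, and slide it up against the low side of the steel cylinder until it has rolled the cylinder home against the back stop and is firmly wedged (a steady push of about 10 N, never over 15 N in any direction, down included). Then let go of it and push the green pad fully down to drop the gate, so that the chock alone holds the cylinder. Keep the hand off the cylinder and leave the other things alone.

Things in the scene. Friction and masses are not known exactly. Their poses are not given: they have to be found in the camera images.
- rack: Fixed aluminium draining rack. Origin on the bench; x points uphill (level), y left when looking uphill, z up. Its deck slopes 8 degrees, rising to +x, 50 mm above the bench at the origin, 210 mm wide, from 120 mm down the slope of the origin (low edge) to 120 mm up it. Two gate stops, 18 mm wide, 65 mm left and right of the middle line, stand 16 mm above the deck at the cylinder's low side.
- deck_end (a point): Middle of the deck's upper edge, on its surface. Before it stands the rigid grey back stop, 170 wide, 46 mm high, square to the deck. Its setting varies, unmeasured: from its start the cylinder can roll 6 to 26 mm up the deck before it meets the stop. Feel for it: sliding and rolling takes 1 to 5 N (more if the chock is pressed down), then the push rises steeply within 1 to 2 mm.
- cylinder: Stainless gas sample cylinder, 60 mm diameter, straight part 150 mm, 224 mm long over the caps, about 0.8 kg. Origin at its centre, y along its axis (x and z turn as it rolls). It lies across the deck, axis along the rack's y, and at the start leans on the two gate stops, its centre about 20 mm up the slope from the rack's origin.
- chock: Orange wedge chock, 0.16 kg, 62 mm long (x), 44 wide (y), 40 high (z). Origin mid underside, +x to its thin toe (3 mm thick, at x = 31). From the toe its face rises at 55 degrees to the flat top, x = 5 to the upright rear at x = -31 mm. It starts flat on the bench left or right of the rack, toe within 41 degrees of world +x. On the deck it meets the cylinder when 49 mm downhill of its centre.
- chock_grip (a point): Middle of the chock's flat top (chock x = -13 mm, 40 mm above its underside). Grip across the 44 mm width, below this point; there is room for open fingers beside it on the deck.
- gate (a joint): Gate of the rack, metres of travel: 0 raised (start), 0.022 fully down, when its two stops are below the deck. It moves straight down when the green pad is pushed (about 4 to 6 N), stays where it is left, and is hard at the end of its travel.
- gate_pad (a point): Middle of the top face of the green push pad, 34 x 34 mm, on the rack's left (+y) side, 131 mm from its middle line; joined to the gate stops under the deck and moves down with them by 22 mm. At the start its top is 30 mm above deck level.
- beaker: White beaker, 72 mm wide, 85 mm high, on the side of the rack where the chock is not. Origin under its centre. Leave alone.
- bottle: White bottle with green cap, 68 mm diameter, 150 mm high, beyond the rack on the left. Origin under its centre. Leave alone.
- mouse: Black computer mouse, 105 x 60 x 26 mm, beyond the rack on the right. Origin under its centre. Leave alone.
There are look-alikes about, which are no part of the job. Of the things like the chock, leave any that is turquoise; of the rest the smaller one is meant. Of the things that look like the cylinder, the smaller one is meant.

How it is judged:
By the outcome, as a careful person would: the job done as asked, in the order asked, and still so for the second after the job is handed in, with the robot touching nothing.
It also fails if it takes over 72 s, if anything falls off the work surface, if the arm or the gripper's body presses on something with over 40 N, if the wrist force passes 120 N, or if a joint passes its speed limit or range.

### The arm

A 6-joint arm with a two-finger parallel gripper is mounted at the origin on the work surface. World frame = base frame: x ahead of the robot, y to its left, z up, the work surface at z = 0. Lengths are in mm, angles in rad, forces in N, time in s.
With the tool pointing down it reaches from about 300 to 775 mm from the base axis. Payload 14.6 kg.
Tool frame: the origin (TCP) lies on the centre line of the jaws, within the pads' length; the fingertips stand 19 mm ahead of it and the grasp point (between the pads) is the TCP (bot.tip_reach is the distance from the TCP to the fingertips, in mm); z points along the fingers, y is the line along which they close (so a half turn about z gives the same grasp; the last joint's range is limited). The gripper opens to 85 mm and grips with 20 to 120 N. Pads are 22 mm wide; open, the fingers measure 114 mm over their backs; the gripper's body (76 mm by 85 mm) begins 54 mm behind the grasp point. The pads swing forward as they close: fully open they stand 13 mm farther back than shut.
Start: joints at [-1.37, 0.3, 1.521, -0, 1.321, -0.067], TCP at [145.529, -530.387, 250.281] pointing down, gripper open.
Joint ranges: [-3.03, 3.03], [-0.79, 2.21], [0.23, 2.52], [-1.04, 4.18], [0, 3.07], [-2.55, 2.55]. Speed limits (rad/s): [2.22, 2.22, 2.57, 3.14, 3.14, 3.14].

### API

Orientations are given as a unit quaternion [w, x, y, z].
In Python, from rig import bot gives the robot as it stands. Calls block until the motion is done:
- bot.move_to(position, orientation): joint-space move of the TCP to a pose.
- bot.servo_line(position, attitude=None, speed=150, until_force=None): straight line of the TCP; attitude=None keeps the orientation; speed is the mean speed in mm/s. With until_force (N) it stops when the force on the tool has changed by that much, and returns True; else False.
- bot.move_joints(angles): joint-space move.
- bot.move_gripper(opening, grip_force=None): finger opening in mm; grip_force is the grip in N (None keeps the last); returns when the fingers have stopped.
- bot.dwell(seconds).
- bot.ik(position, orientation): joint angles nearest the present ones, or None.
- bot.read_state(): the state.
- bot.read_camera(name): name is "side" or "top" or "wrist"; returns a dict with "image" (400x640x3 uint8, blue, green, red), "depth" (400x640 float32, mm along the optical axis (not along the pixel's ray), 0 where there is no reading), "fovy" (degrees; the focal length in pixels is half the picture's height over the tangent of half this angle, whatever the lens; pixels are square), "cx", "cy" (the principal point, pixels), "eye" and "attitude" of the camera in the world; the wrist camera has in their place "mount" (4x4, takes a point from camera to tool coordinates, whose origin is the TCP and whose axes are the flange's). Camera axes: x right, y down, z forward; pixel columns grow to the right and rows downward; lengths in mm; the calibration is good to about 2 mm. A picture is of the moment at which its call begins: read the wrist's pose just before it.
A pose or a line that the arm cannot do raises bot.MotionError and nothing moves.
- bot.finish_job(): hands the job in; it is judged then, once.
The state is a dict: "clock": time; "joint_positions": joint angles; "qvel": joint speeds; "effort": joint torques, N m; "ee_pos": TCP position; "tool_rot": TCP orientation; "ft_force": force on the tool from outside, world axes, zero at the start; "moment": the same for the moment, N m; "grip_width": finger opening in mm; "grip_force": force on a finger pad.
Only numpy, scipy, OpenCV 4.12 (cv2) and the standard library are available. Lean on these libraries where they do the work, as an engineer would, in place of code of your own. Each camera call takes 0.05 s, during which the arm holds its last target. There are 200 camera calls.

## Working session

There is one attempt and no reset: what is moved stays moved. The work goes in short steps, each a Python script; the robot and the scene stay as the last script left them, time stands still between calls to the robot, and variables do not carry over. Pictures are saved under pics/ and viewed, at most 10 in all, crops included, and the job is handed in when it is done.

```bash
mkdir -p pics; ls; python3 - <<'E'
from rig import bot
import cv2,numpy as np
for n in ("top","side"):
    c=bot.read_camera(n); cv2.imwrite(f"pics/{n}1.png",c["image"]); np.savez(f"pics/{n}1.npz",**c)
    print(n,c["fovy"],c["cx"],c["cy"],c["eye"],c["attitude"],(c["depth"]>0).mean())
s=bot.read_state(); print(s["clock"],s["ee_pos"],s["tool_rot"],s["ft_force"])
E
```

```text
pics
top 45.478486326041704 322.0355992941648 196.12163622208408 [ 460.94991017   48.44339749 1607.43749689] [-0.02705168  0.71307224 -0.69995341  0.02934973] 0.9959375
side 55.41493056131075 321.13533156183064 206.7555411066909 [-66.13940011 829.44092799 679.98581596] [ 0.169457   -0.28806227  0.8162088  -0.47128298] 0.996
0.1 [ 145.483351  -530.2130003  249.7790163] [-5.22792888e-04  9.91050453e-01  1.33486796e-01 -3.15692511e-05] [ 0.34964123 -1.03232346 -0.06932935]
```

View pics/top1.png

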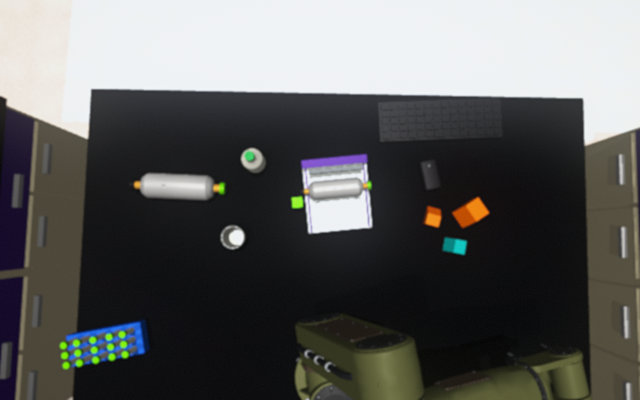

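View pics/side1.png

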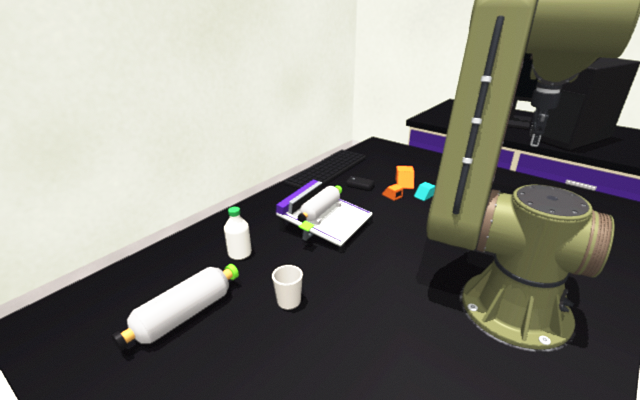

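The top view shows the rack at about (337,195), its green pad at (297,202) and the target chock (the smaller orange one) at (433,217). The larger orange (471,211) and the turquoise (455,246) are look-alikes. Next I get rough positions from top depth, then wrist views of the chock and rack.

```bash
cat > h.py <<'E'
from rig import bot
import cv2,numpy as np
from scipy.spatial.transform import Rotation as R
def rot(q): return R.from_quat(q,scalar_first=True).as_matrix()
def pose(c,s=None):
    if "eye" in c: return rot(c["attitude"]),np.array(c["eye"])
    T=np.array(c["mount"]); A=rot(s["tool_rot"])
    return A@T[:3,:3], A@T[:3,3]+np.array(s["ee_pos"])
def cloud(c,s=None):
    Rm,e=pose(c,s); h,w=c["depth"].shape
    f=h/2/np.tan(np.radians(float(c["fovy"]))/2)
    v,u=np.mgrid[:h,:w]; d=c["depth"]
    P=np.stack([(u-c["cx"])/f*d,(v-c["cy"])/f*d,d],-1)
    return P@Rm.T+e
def masks(im):
    hsv=cv2.cvtColor(im,cv2.COLOR_BGR2HSV)
    return dict(orange=cv2.inRange(hsv,(3,150,80),(20,255,255)),green=cv2.inRange(hsv,(35,150,80),(60,255,255)),
      purple=cv2.inRange(hsv,(120,100,50),(145,255,255)))
def down(yaw):  # tool z down, tool y at world angle yaw
    y=np.array([np.cos(yaw),np.sin(yaw),0]); z=np.array([0,0,-1.])
    return R.from_matrix(np.stack([np.cross(y,z),y,z],1)).as_quat(scalar_first=True)
def wrist(name):
    s=bot.read_state(); c=bot.read_camera("wrist"); cv2.imwrite(f"pics/{name}.png",c["image"])
    np.savez(f"pics/{name}.npz",**c,tool_rot=s["tool_rot"],ee_pos=s["ee_pos"]); return c,s
def comps(m,P,amin=15):
    n,l,st,ce=cv2.connectedComponentsWithStats(m)
    for i in range(1,n):
        if st[i,4]>=amin:
            q=P[l==i]; print(st[i].tolist(),ce[i].round(1),"med",np.median(q,0).round(1),"z95",np.percentile(q[:,2],95).round(1))
E
python3 - <<'E'
from h import *
c=np.load("pics/top1.npz"); P=cloud(c); M=masks(c["image"])
for k in M: print(k); comps(M[k],P)
im=c["image"].astype(int); w=(im.min(2)>150); w[:205]=0;w[240:]=0;w[:,:300]=0;w[:,380:]=0
q=P[w]; A=np.c_[q[:,:2],np.ones(len(q))]; k=np.linalg.lstsq(A,q[:,2],rcond=None)[0]; g=k[:2]
print("deck",k,len(q),"slope",np.degrees(np.arctan(np.hypot(*g))),"yaw",np.degrees(np.arctan2(g[1],g[0])))
print(P[188,335],P[217,433],np.array([bot.read_camera("wrist")["mount"]]).round(3))
E
```

```text
orange
[134, 181, 6, 8, 42] [136.4 184.4] med [613.3 653.8  48.9] z95 56.6
[452, 197, 38, 31, 678] [470.6 212.3] med [ 542.2 -444.1   46.9] z95 59.2
[424, 206, 18, 22, 308] [432.8 216.6] med [ 524.6 -323.8   34.1] z95 43.4
green
[367, 181, 5, 9, 31] [369.4 184.7] med [ 623.5 -105.6   90.6] z95 99.2
[218, 182, 7, 12, 70] [221.4 187.6] med [606.  374.   51.6] z95 60.8
[291, 196, 13, 13, 153] [296.7 202. ] med [563.2 127.5  74.9] z95 81.8
[118, 332, 9, 5, 33] [121.8 333.8] med [147.  645.7 120.8] z95 126.3
[105, 334, 9, 6, 35] [109.1 336.3] med [139.5 685.  121.4] z95 127.0
[89, 337, 8, 6, 33] [ 92.7 339.3] med [129.5 733.5 121.4] z95 127.7
[59, 341, 9, 9, 56] [ 63.  345.1] med [106.7 825.1 120.2] z95 126.8
[73, 340, 8, 6, 37] [ 76.3 342.2] med [118.6 784.  120.5] z95 126.6
[120, 341, 8, 6, 37] [123.5 343.4] med [117.1 640.6 120.8] z95 126.0
[107, 344, 8, 6, 32] [110.8 346.1] med [111.1 679.4 121.7] z95 128.8
[91, 347, 8, 6, 34] [ 94.4 349.1] med [100.9 726.9 122.8] z95 646.3
[74, 349, 8, 7, 37] [ 77.8 351.8] med [ 89.2 777.5 121.5] z95 126.1
[61, 351, 8, 9, 55] [ 64.4 354.9] med [ 79.1
[... 312 characters left out ...]
, 57] [ 65.8 364.9] med [ 48.9 813.6 120.3] z95 126.6
purple
[6, 125, 26, 24, 212] [ 18.4 136.4] med [ 796.8 1157.4 -116.2] z95 -56.7
[300, 153, 69, 16, 622] [334.1 160.2] med [698.4   8.4  92.1] z95 98.6
[638, 170, 2, 17, 18] [638.9 177.8] med [  699.6 -1163.6  -196.5] z95 -191.1
deck [-4.62477389e-01  7.44729473e-02  2.84262828e+02] 1644 slope 25.100046547914662 yaw 170.85216500256223
[606.96237395   4.3455064  112.07265202] [ 524.20713978 -320.77507216   42.71794591] [[[ 1.00000e-03 -9.45000e-01 -3.27000e-01  8.45170e+01]
  [ 1.00000e+00  0.00000e+00  1.00000e-03  4.02000e-01]
  [-1.00000e-03 -3.27000e-01  9.45000e-01 -1.23369e+02]
  [ 0.00000e+00  0.00000e+00  0.00000e+00  1.00000e+00]]]
```

```bash
python3 - <<'E'
from h import *
for yaw in (90,-90):
    for p in ([495,-322,260],[580,5,300],[540,0,80],[555,130,100]):
        j=bot.ik(p,down(np.radians(yaw))); print(yaw,p,None if j is None else np.round(j,2))
bot.move_to([500,-322,200],down(np.radians(-75)))
c,s=wrist("w1"); P=cloud(c,s); comps(masks(c["image"])["orange"],P,100); print(s["clock"])
E
```

```text
90 [495, -322, 260] [-0.64  0.38  1.39 -0.    1.37 -2.21]
90 [580, 5, 300] [-0.05  0.34  1.36 -0.    1.45 -1.63]
90 [540, 0, 80] [-0.07  0.48  1.7  -0.    0.96 -1.64]
90 [555, 130, 100] [ 0.17  0.51  1.6  -0.    1.03 -1.4 ]
-90 [495, -322, 260] [-0.64  0.38  1.39 -0.    1.37  0.93]
-90 [580, 5, 300] [-0.05  0.34  1.36 -0.    1.45  1.52]
-90 [540, 0, 80] [-0.07  0.48  1.7  -0.    0.96  1.5 ]
-90 [555, 130, 100] [ 0.17  0.51  1.6  -0.    1.03  1.74]
[296, 102, 82, 96, 3518] [340.6 149.4] med [ 536.6 -328.3   11.6] z95 39.9
[409, 116, 136, 97, 7692] [468.8 167.8] med [ 543.4 -436.4   41. ] z95 56.1
1.6833
```

View pics/w1.png

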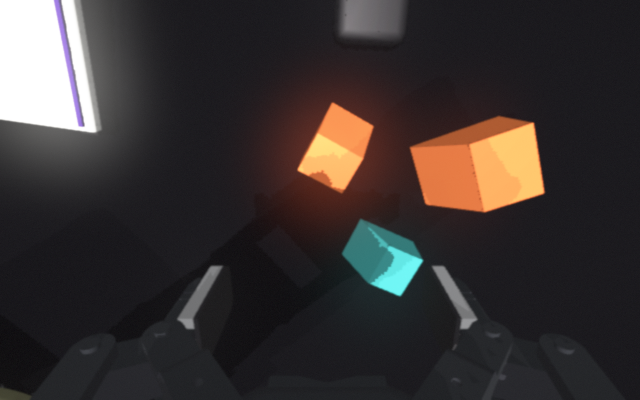

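The wrist view shows the target chock with corners at about (333,103), (373,127), (343,192) and (298,170). Its top face is at the lower end, so the toe points up the image. The large orange is near on its right, and the turquoise is below.

```bash
python3 - <<'E'
from h import *
c=np.load("pics/w1.npz"); P=cloud(c,c); m=masks(c["image"])["orange"]
n,l,st,ce=cv2.connectedComponentsWithStats(m)
L=l[150,340]; q=P[l==L]; print(np.percentile(q[:,2],[2,10,25,50,75,90,98]).round(1))
top=q[q[:,2]>36]; r=cv2.minAreaRect(top[:,:2].astype(np.float32)); print("top",top.mean(0),r)
s=q[(q[:,2]>6)&(q[:,2]<34)]
allr=cv2.minAreaRect(q[q[:,2]>2][:,:2].astype(np.float32)); print("all",allr)
k=np.linalg.lstsq(np.c_[s[:,:2],np.ones(len(s))],s[:,2],rcond=None)[0]
print("face",k,np.degrees(np.arctan2(-k[1],-k[0])),np.degrees(np.arctan(np.hypot(*k[:2]))))
for px in ((440,165),(380,255)):
    q2=P[max(0,px[1]-60):px[1]+60,px[0]-75:px[0]+75]
o=P[l==l[165,470]]; print("big hull",cv2.boxPoints(cv2.minAreaRect(o[o[:,2]>3][:,:2].astype(np.float32))).round())
hsv=cv2.cvtColor(c["image"],cv2.COLOR_BGR2HSV); t=P[cv2.inRange(hsv,(80,120,60),(100,255,255))>0]
print("turq",cv2.boxPoints(cv2.minAreaRect(t[:,:2].astype(np.float32))).round())
E
```

```text
[-1.800e+00 -1.200e+00 -7.000e-01 -1.000e-01  1.100e+00  2.408e+02
  2.610e+02]
top [ 517.47410465 -287.00360511  185.20702777] ((498.24542236328125, -272.1583251953125), (184.49807739257812, 450.4894714355469), 0.4252893030643463)
all ((431.737060546875, -312.0991516113281), (428.4747009277344, 781.3285522460938), 17.6773624420166)
face [ 0.02165066  0.02746042 20.08033747] -128.25335821474684 2.002755546839788
big hull [[ 485. -309.]
 [ 500. -503.]
 [ 596. -495.]
 [ 581. -301.]]
turq [[ 360. -419.]
 [ 411. -470.]
 [ 581. -301.]
 [ 530. -250.]]
```

```bash
python3 - <<'E'
from h import *
c=np.load("pics/w1.npz"); P=cloud(c,c); m=masks(c["image"])["orange"]
m=cv2.morphologyEx(cv2.inRange(cv2.cvtColor(c["image"],cv2.COLOR_BGR2HSV),(3,120,130),(25,255,255)),cv2.MORPH_CLOSE,np.ones((5,5)))
n,l,st,ce=cv2.connectedComponentsWithStats(m)
for i in range(1,n):
    if st[i,4]<500: continue
    q=P[l==i]; q=q[(q[:,2]>3)&(q[:,2]<75)]; print("==",st[i],len(q),np.percentile(q[:,2],[2,10,25,50,75,90,98]).round(1))
    zt=np.percentile(q[:,2],95); top=q[q[:,2]>zt-4]; r=cv2.minAreaRect(top[:,:2].astype(np.float32)); print("top",top.mean(0),r)
    s=q[(q[:,2]>8)&(q[:,2]<zt-7)]
    k=np.linalg.lstsq(np.c_[s[:,:2],np.ones(len(s))],s[:,2],rcond=None)[0]
    print("face yaw",np.degrees(np.arctan2(-k[1],-k[0])),np.degrees(np.arctan(np.hypot(*k[:2]))))
    print("hull",cv2.boxPoints(cv2.minAreaRect(q[:,:2].astype(np.float32))).round().tolist())
    print([P[int(a[1]),int(a[0])].round() for a in cv2.boxPoints(cv2.minAreaRect(np.argwhere(l==i)[:,::-1].astype(np.float32))) if 0<=a[1]<400])
E
```

```text
== [ 297  102   77   91 4043] 3827 [ 4.9 11.9 24.4 38.9 39.8 40.3 40.9]
top [ 519.28272752 -321.12813827   39.59087263] ((519.3153686523438, -321.5193786621094), (44.14716339111328, 39.94500732421875), 75.84600067138672)
face yaw -5.310610502843493 30.125249322576558
hull [[495.0, -338.0], [555.0, -353.0], [566.0, -310.0], [505.0, -295.0]]
[array([ 494., -292.,   -2.]), array([ 566., -310.,    1.]), array([ 556., -361.,   -0.]), array([ 481., -346.,   -1.])]
== [ 410  117  135   95 9686] 9383 [ 5.9 15.  30.7 53.4 55.4 56.  56.6]
top [ 555.07805595 -459.32533112   55.34313325] ((553.5930786132812, -459.87298583984375), (62.121707916259766, 54.989688873291016), 34.61207580566406)
face yaw 94.66429890203221 17.529351643469603
hull [[494.0, -429.0], [544.0, -500.0], [595.0, -465.0], [545.0, -393.0]]
[array([ 546., -390.,   -1.]), array([ 609., -488.,    0.]), array([ 541., -550.,   -1.]), array([ 470., -446.,   -1.])]
```

```bash
python3 - <<'E'
from h import *
bot.move_to([620,5,270],down(np.radians(-84)))
c,s=wrist("w2"); P=cloud(c,s); M=masks(c["image"])
for k in ("green","purple"): print(k); comps(M[k],P,100)
print(s["clock"])
E
```

```text
green
purple
[202, 69, 257, 50, 8903] [330.5  88.7] med [699.1   8.4  94.2] z95 96.4
[422, 134, 7, 39, 100] [424.6 152.3] med [648.4 -92.6  58.5] z95 61.6
[409, 198, 11, 77, 149] [414.2 235.2] med [ 553.  -103.8   44.7] z95 50.6
3.0667
```

View pics/w2.png

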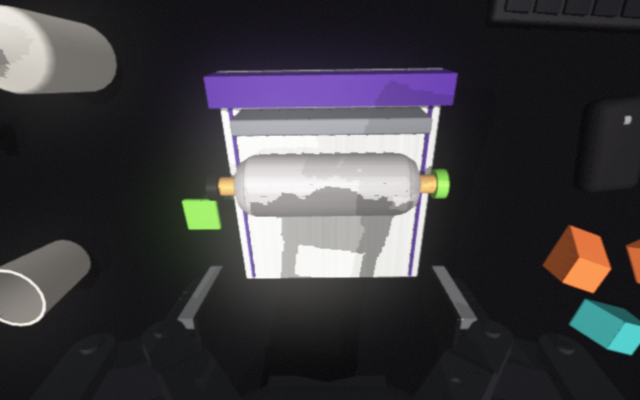

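The view shows the purple bar at rows 70–105, the grey back stop at rows 108–135 and the cylinder at rows 153–215. The deck's low edge is at row 276 (columns 246–416) and the pad at (201,214).

```bash
python3 - <<'E'
from h import *
c=np.load("pics/w2.npz"); P=cloud(c,c); im=c["image"]; hsv=cv2.cvtColor(im,cv2.COLOR_BGR2HSV)
q=P[90:105,215:445].reshape(-1,3)
m=masks(im)["purple"]; n,l,st,ce=cv2.connectedComponentsWithStats(m); b=P[l==l[88,330]]; b=b[b[:,2]>88]
r=cv2.minAreaRect(b[:,:2].astype(np.float32)); print("purple bar",r)
# deck interior plane
q=P[225:270,260:405].reshape(-1,3); k=np.linalg.lstsq(np.c_[q[:,:2],np.ones(len(q))],q[:,2],rcond=None)[0]
print("plane",k,"yaw",np.degrees(np.arctan2(k[1],k[0])),"slope",np.degrees(np.arctan(np.hypot(*k[:2]))))
res=abs(P[...,2]-(P[...,:2]@k[:2]+k[2])); dm=(res<6); dm[:217]=0; dm[:,:215]=0; dm[:,440:]=0; dm[290:]=0
# low edge
e=[]
for u in range(255,410,3):
    v=np.where(dm[:,u])[0]; e.append(P[v.max(),u])
e=np.array(e); f=np.polyfit(e[:,1],e[:,0],1); print("low edge yaw",-np.degrees(np.arctan(f[0])),"x at y0",f[1],e[:,2].mean(),np.std(e[:,0]-np.polyval(f,e[:,1])))
for side in (0,1):
    e=[]
    for v in range(222,268,2):
        u=np.where(dm[v])[0]; e.append(P[v,u.min() if side==0 else u.max()])
    e=np.array(e); f=np.polyfit(e[:,0],e[:,1],1); print("side",side,np.degrees(np.arctan(f[0])),"y at 540",np.polyval(f,540),np.std(e[:,1]-np.polyval(f,e[:,0])))
g=cv2.inRange(hsv,(30,120,100),(75,255,255)); comps(g,P,60)
n,l,st,ce=cv2.connectedComponentsWithStats(g); p=P[l==l[214,201]];p=p[p[:,2]>65];print("pad",cv2.minAreaRect(p[:,:2].astype(np.float32)),np.median(p,0))
# cylinder ridge
e=[P[np.argmax(P[150:216,u,2])+150,u] for u in range(255,400,4)]; e=np.array(e)
z=P[150:218,240:415].reshape(-1,3)
f=np.polyfit(e[:,1],e[:,0],1); print("cyl ridge yaw",-np.degrees(np.arctan(f[0])),e.mean(0))
z=z[z[:,2]>85]; 
from scipy.optimize import least_squares
fit=least_squares(lambda a:np.hypot((z[:,0]-a[0]-a[1]*z[:,1])*np.cos(a[1]),z[:,2]-a[2])-30,[600,0,85],loss="soft_l1"); print("cyl axis x0,dx/dy,z",fit.x,np.degrees(-np.arctan(fit.x[1])))
E
```

```text
purple bar ((697.9324340820312, 8.98931884765625), (27.0086727142334, 210.23516845703125), 6.727333068847656)
plane [ 7.41991524e-01  8.01948677e-02 -3.46747593e+02] yaw 6.168615566513632 slope 36.734447267209674
low edge yaw 6.104565059327581 x at y0 510.1569832803071 37.26587944032219 1.0073446069335221Traceback (most recent call last):
  File "<stdin>", line 18, in <module>
    return umr_minimum(a, axis, None, out, keepdims, initial, where)
ValueError: zero-size array to reduction operation minimum which has no identity
```

```bash
python3 - <<'E'
from h import *
c=np.load("pics/w2.npz"); P=cloud(c,c); im=c["image"]; hsv=cv2.cvtColor(im,cv2.COLOR_BGR2HSV)
for v in list(range(140,156,5))+list(range(205,282,6)): print(v,P[v,330].round(1),P[v,300].round(1),end=" | ")
print()
Rm,e=pose(c,c); f=200/np.tan(np.radians(float(c["fovy"]))/2)
th=np.radians(6.4); up=np.array([np.cos(th),np.sin(th),0])
def ray(u,v): d=Rm@np.array([(u-c["cx"])/f,(v-c["cy"])/f,1]); return d
# left/right sides: white/dark edges, cast onto z=deck plane approx
w=(im.min(2)>110).astype(np.uint8)
for v in (230,240,250,260,268):
    u=np.where(w[v,225:440])[0]+225; 
    print(v,[ (e+ray(x,v)*((38+ (268-v)*0.22-e[2])/ray(x,v)[2])).round(1)[:2] for x in (u.min(),u.max())])
g=cv2.inRange(hsv,(30,120,100),(75,255,255)); n,l,st,ce=cv2.connectedComponentsWithStats(g); p=P[l==l[214,201]];p=p[p[:,2]>65]
print("pad",cv2.minAreaRect(p[:,:2].astype(np.float32)),np.median(p,0))
z=P[150:218,245:410].reshape(-1,3); z=z[z[:,2]>90]
from scipy.optimize import least_squares
fit=least_squares(lambda a:np.hypot((z[:,0]-a[0]-a[1]*z[:,1])*np.cos(a[1]),z[:,2]-a[2])-30,[600,0,85],loss="soft_l1"); print("cyl axis",fit.x,np.degrees(-np.arctan(fit.x[1])))
m=(P[...,2]>95); m[:140]=0; m[225:]=0; m[:,:190]=0; m[:,470:]=0
o=P[m]; print("cyl y extents",o[:,1].min(),o[:,1].max(),o.mean(0))
E
```

```text
140 [650.3   3.1  58.2] [647.2  32.7  57.9] | 145 [644.9   2.5  55.7] [642.   32.4  56.8] | 150 [640.    2.   55.9] [636.9  32.   56.2] | 155 [641.1   2.4  86.2] [638.   30.   85.1] | 205 [600.7  -1.7 109.3] [598.1  25.  109.8] | 211 [593.7  -2.5 106. ] [591.   24.7 106.4] | 217 [563.1  -6.4  44.9] [559.6  26.8  44.8] | 223 [555.7  -7.2  44.6] [551.4  26.3  42.8] | 229 [547.8  -8.1  43.3] [544.2  25.7  43. ] | 235 [539.2  -9.1  40.7] [536.   25.2  41.6] | 241 [531.4  -9.9  40.4] [527.8  24.7  40.2] | 247 [523.1 -10.8  39.1] [519.1  24.1  38.3] | 253 [515.5 -11.6  39.5] [510.8  23.5  37.6] | 259 [505.7 -12.7  36. ] [502.5  22.9  37. ] | 265 [497.6 -13.6  36. ] [493.9  22.3  36.1] | 271 [487.7 -14.7  33.2] [485.3  21.7  35.6] | 277 [ 4.586e+02 -1.820e+01  2.000e-01] [475.5  21.1  33.4] | 
230 [array([537.3,  93.7]), array([ 558.9, -112.1])]
240 [array([523.9,  92.9]), array([ 545.4, -113.1])]
250 [array([510.1,  90.8]), array([ 531.6, -115.2])]
260 [array([495.7,  89.8]), array([ 517.3, -117.4])]
268 [array([483.9,  88.7]), array([ 505.5, -117.8])]
pad ((618.9446411132812, 69.01547241210938), (44.83510208129883, 199.7790985107422), 43.66138458251953) [566.51256215 124.62536077  77.55818685]
cyl axis [ 6.11520411e+02 -1.17950681e-01  8.18204930e+01] 6.726995004724687
cyl y extents -108.7893478696277 113.42042571672778 [616.62173696   2.90905208 109.77654802]
```

```bash
cat >> h.py <<'E'
TH=np.radians(6.6); SL=np.radians(8); O=np.array([595.7,-3.6,50.])
ux=np.array([np.cos(TH)*np.cos(SL),np.sin(TH)*np.cos(SL),np.sin(SL)]); uy=np.array([-np.sin(TH),np.cos(TH),0]); un=np.cross(ux,uy)
QD=R.from_matrix(np.stack([ux,-uy,-un],1)).as_quat(scalar_first=True)
def dk(s,y,h): return O+ux*s+uy*y+un*h
def fr(n=5):  # force, deck axes, averaged
    F=[]
    for _ in range(n): F.append(bot.read_state()["ft_force"]); bot.dwell(0.02)
    F=np.mean(F,0); return np.array([F@ux,F@uy,F@un]).round(2)
E
python3 - <<'E'
from h import *
q=down(np.radians(-104.1)); bot.move_gripper(74,35)
bot.move_to([518,-321,110],q); bot.servo_line([518,-321,26],speed=80)
bot.move_gripper(20,35); s=bot.read_state(); print(s["grip_width"],s["grip_force"],s["ee_pos"],s["ft_force"])
bot.servo_line([518,-321,150],speed=120)
bot.move_to(dk(-80,0,100),QD); bot.dwell(.2)
s=bot.read_state(); print(s["clock"],s["grip_width"],s["ee_pos"],dk(-80,0,100),fr())
wrist("w3")
c=bot.read_camera("side"); cv2.imwrite("pics/s2.png",cv2.resize(c["image"][120:300,200:480],None,fx=2.5,fy=2.5))
E
```

```text
43.75233194499906 36.82143688201904 [ 518.2026237  -321.10846208   26.48169847] [-1.2225545   0.71660246  4.54882438]
8.9333 43.59219026768571 [503.42067887 -15.10635091 137.82278772] [503.17849677 -14.30510317 137.8929588 ] [-0.2  -0.14 -1.47]
```

View pics/w3.png

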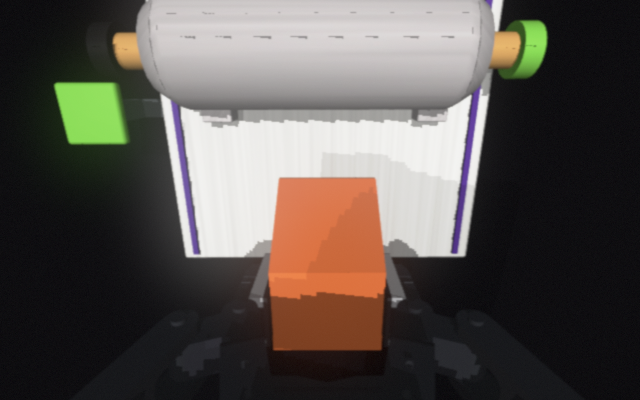

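View pics/s2.png

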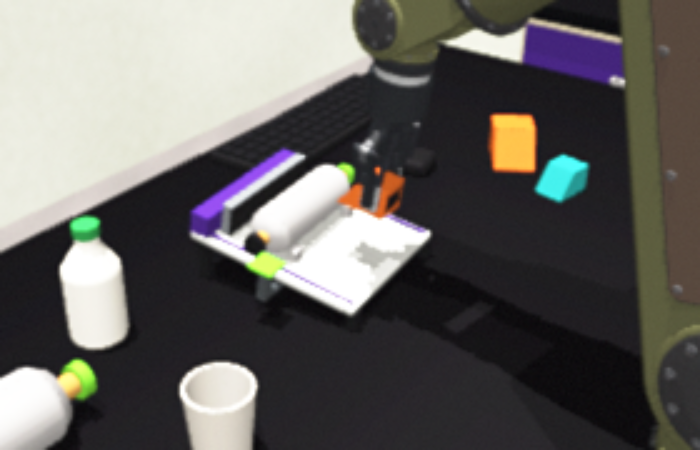

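Chock is held squarely, toe uphill. The gate stops show at columns 202–237 and 415–450, row ~115. I check the midline and yaw in deck coordinates.

```bash
python3 - <<'E'
from h import *
c=np.load("pics/w3.npz"); Rm,e=pose(c,c); f=200/np.tan(np.radians(float(c["fovy"]))/2); im=c["image"]
D=lambda p:np.stack([(p-O)@ux,(p-O)@uy,(p-O)@un],-1)
def cast(u,v,h=0):
    d=Rm@np.array([(u-c["cx"])/f,(v-c["cy"])/f,1]); t=(h-(e-O)@un)/(d@un); return D(e+t*d).round(1)
w=im.min(2)>110
for v in (140,170,200,230,250):
    u=np.where(w[v,150:490])[0]+150; print(v,cast(u.min(),v),cast(u.max(),v))
for u,v in ((202,112),(237,112),(415,112),(450,112)): print("stop",cast(u,v,8))
P=cloud(c,c); o=D(P[masks(im)["orange"]>0]); o=o[(o[:,0]<-20)&(o[:,2]>60)&(abs(o[:,1])<40)]
print("chock",o.min(0),o.max(0),cv2.minAreaRect(o[:,:2].astype(np.float32)))
z=D(P[20:100,170:470].reshape(-1,3)); z=z[z[:,2]>40]
from scipy.optimize import least_squares
print("cyl s,ds/dy,h",least_squares(lambda a:np.hypot(z[:,0]-a[0]-a[1]*z[:,1],z[:,2]-a[2])-30,[20,0,30],loss="soft_l1").x)
print("deck h",np.median(D(P[140:170,200:260].reshape(-1,3)),0),np.median(D(P[140:170,390:450].reshape(-1,3)),0),D(P[215:245,410:445].reshape(-1,3)).mean(0))
E
```

```text
140 [-31.6 104.4  -0. ] [ -31.7 -103.9   -0. ]
170 [-52.  104.1  -0. ] [ -52.  -103.5   -0. ]
200 [-73.6 104.6  -0. ] [ -73.7 -103.9   -0. ]
230 [-96.6 104.3  -0. ] [ -96.7 -103.5    0. ]
250 [-112.8  104.4   -0. ] [-112.9 -103.5   -0. ]
stop [-13.   76.2   8. ]
stop [-13.   54.5   8. ]
stop [-13. -56.   8.]
stop [-13.  -77.7   8. ]
chock [-99.74494796 -24.41199678  74.19947061] [-36.52654926  20.99900571 115.22916893] ((-68.08565521240234, -1.736663818359375), (45.35850524902344, 63.17002487182617), 89.76009368896484)
cyl s,ds/dy,h [ 2.04111136e+01 -3.13192479e-03  2.94437057e+01]
deck h [-41.30336198  64.00414038  -0.3768941 ] [-41.2213817  -63.30100813  -0.28455878] [-96.43593511 -73.81716997  -0.14007509]
```

```bash
python3 - <<'E'
from h import *
def me():
    s=bot.read_state(); p=np.array(s["ee_pos"])-O; return np.round([p@ux,p@uy,p@un],2)
bot.servo_line(dk(-76,1.2,32),QD,speed=80); bot.dwell(.2); b=fr(); print(b,me())
r=bot.servo_line(dk(-76,1.2,23),speed=8,until_force=3); bot.dwell(.2)
print(r,me(),fr()-b,bot.read_state()["clock"])
E
```

```text
[ 0.36  0.11 -1.28] [-75.86   1.16  32.3 ]
True [-76.04   1.21  26.4 ] [-1.05 -0.04  6.82] 11.4167
```

```bash
cat >> h.py <<'E'
def me():
    s=bot.read_state(); p=np.array(s["ee_pos"])-O; return np.round([p@ux,p@uy,p@un],2)
B=np.array([.36,.11,-1.28])
E
python3 - <<'E'
from h import *
h=26.6
for i in range(6):
    bot.servo_line(dk(-76,1.2,h),speed=5); bot.dwell(.1); F=fr()-B; print(h,me(),F)
    if F[2]<2.5: break
    h+=.2
r=bot.servo_line(dk(-46,1.2,h),speed=20,until_force=6); print(r,me(),fr()-B,bot.read_state()["clock"],h)
E
```

```text
26.6 [-76.04   1.22  26.52] [-0.66  0.06  0.16]
False [-46.1    1.2   26.58] [-0.29 -0.1   0.29] 13.65 26.6
```

```bash
python3 - <<'E'
from h import *
h=26.5
bot.servo_line(dk(-44,1.2,h),speed=10); print(me(),fr()-B)
r=bot.servo_line(dk(-12,1.2,h),speed=6,until_force=5); bot.dwell(.1); print(r,me(),fr()-B,bot.read_state()["clock"])
E
```

```text
[-43.9    1.21  26.51] [-0.16 -0.6   0.61]
True [-40.47   1.19  26.43] [-0.22 -0.13  6.5 ] 15.7583
```

```bash
python3 - <<'E'
from h import *
h=26.6; s=-40.4; t0=bot.read_state()["clock"]
for i in range(70):
    bot.servo_line(dk(s,1.2,h),speed=6); F=fr(3)-B
    if i%4==0 or F[0]<-4: print(i,s,round(h,2),me(),F)
    if F[0]<-6.5 or F[2]>11 or bot.read_state()["clock"]-t0>20: break
    h+=np.clip((F[2]-2)*.012,-.06,.1); s+=.5
print(bot.read_state()["clock"])
E
```

```text
0 -40.4 26.6 [-40.44   1.18  26.56] [-0.63 -0.45  2.43]
1 -39.9 26.61 [-40.31   1.21  26.56] [-4.83  0.33  6.29]
2 -39.4 26.66 [-39.97   1.22  26.56] [-5.5  0.2  6.6]
3 -38.9 26.71 [-39.47   1.25  26.58] [-5.34 -0.06  5.87]
4 -38.4 26.76 [-38.96   1.26  26.59] [-5.13  0.34  4.63]
5 -37.9 26.79 [-38.47   1.28  26.6 ] [-4.67  0.01  5.35]
6 -37.4 26.83 [-37.95   1.27  26.59] [-5.58 -0.06  4.06]
8 -36.4 26.86 [-36.42   1.23  26.71] [-2.05  0.09 -0.77]
12 -34.4 26.73 [-34.34   1.19  26.75] [-2.12 -0.48 -0.51]
16 -32.4 26.61 [-32.35   1.23  26.61] [-2.18  0.41  0.  ]
20 -30.4 26.56 [-30.36   1.2   26.56] [-2.63 -0.4   1.73]
24 -28.4 26.57 [-28.38   1.2   26.58] [-4.19  0.    2.64]
28 -26.4 26.59 [-26.36   1.19  26.6 ] [-3.25  0.05  2.53]
32 -24.4 26.6 [-24.35   1.21  26.6 ] [-3.4  -0.14  1.82]
36 -22.4 26.58 [-22.34   1.19  26.59] [-3.1   0.3   1.81]
40 -20.4 26.58 [-20.36   1.2   26.58] [-3.39  0.25  2.44]
44 -18.4 26.59 [-18.35   1.19  26.6 ] [-3.29  0.28  2.17]
47 -16.9 26.59 [-16.93   1.2   26.57] [-4.91  0.1   2.63]
48 -16.4 26.59 [-16.86   1.2   26.6 ] [-8.85  0.5   6.27]
30.5167
```

```bash
python3 - <<'E'
from h import *
h=26.66; s=-16.4
for i in range(10):
    bot.servo_line(dk(s,1.2,h),speed=3); bot.dwell(.15); F=fr()-B; print(round(s,2),round(h,2),me(),F)
    if -11.3<F[0]<-9.5 and F[2]<6: break
    if F[0]>-9.5: s+=.06
    elif F[0]<-11.3: s-=.04
    if F[2]>4: h+=.04
bot.dwell(.6); print(me(),fr()-B)
bot.dwell(.4); print(me(),fr()-B,bot.read_state()["clock"])
E
```

```text
-16.4 26.66 [-16.86   1.21  26.6 ] [-8.16 -0.12  5.5 ]
-16.34 26.7 [-16.84   1.2   26.6 ] [-8.33 -0.04  5.32]
-16.28 26.74 [-16.86   1.21  26.6 ] [-8.33 -0.53  4.92]
-16.22 26.78 [-16.83   1.18  26.61] [-8.98  0.02  5.35]
-16.16 26.82 [-16.84   1.23  26.6 ] [-9.26 -0.26  5.24]
-16.1 26.86 [-16.84   1.2   26.63] [-9.71 -0.51  5.26]
[-16.83   1.22  26.63] [-9.48 -0.4   5.37]
[-16.84   1.22  26.61] [-9.24 -0.1   4.85] 34.5833
```

```bash
python3 - <<'E'
from h import *
bot.servo_line(dk(-16.0,1.2,26.88),speed=3); bot.dwell(.3); print(me(),fr()-B)
bot.move_gripper(60); print(me(),fr()-B)
bot.servo_line(dk(-18,1.2,110),speed=80); bot.servo_line(dk(-60,1.2,150),speed=120)
c,s=wrist("w4"); print(s["clock"]); P=cloud(c,s)
D=lambda p:np.stack([(p-O)@ux,(p-O)@uy,(p-O)@un],-1)
o=D(P[masks(c["image"])["orange"]>0]); o=o[(abs(o[:,1])<40)&(o[:,2]>5)&(o[:,2]<60)]
print("chock",cv2.minAreaRect(o[:,:2].astype(np.float32)),np.percentile(o[:,2],95),o[:,0].min())
g=cv2.inRange(cv2.cvtColor(c["image"],cv2.COLOR_BGR2HSV),(30,120,100),(75,255,255)); n,l,st,ce=cv2.connectedComponentsWithStats(g)
for i in range(1,n):
    if st[i,4]>300: q=D(P[l==i]); print(st[i],np.median(q,0).round(1),q.min(0).round(1),q.max(0).round(1))
E
```

```text
[-16.83   1.17  26.63] [-10.01  -0.29   5.93]
[-15.61   1.19  27.03] [-0.62  0.33  1.52]
37.4333
chock ((-11.703492164611816, 0.5619773864746094), (42.2207145690918, 46.674922943115234), 89.96285247802734) 40.709518623183044 -35.03958799313627
[478  27  25  45 784] [  44.5 -102.5   42. ] [  25.2 -157.   -60.4] [ 69.6   0.7 272.8]
[ 118  111   56   48 2307] [-11.  130.6  29.5] [-42.6   0.7 -52.2] [ 25.2 196.9 272.8]
```

View pics/w4.png

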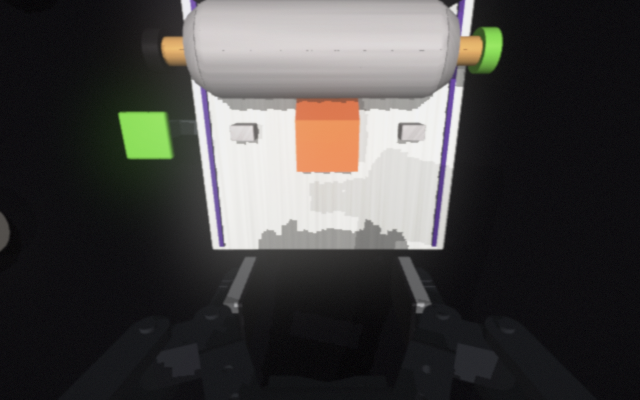

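The chock (327,135) sits midway between the stops (244 and 411), toe under the cylinder; the pad is at (146,135). Now I press the pad.

```bash
python3 - <<'E'
from h import *
q=down(TH-np.pi/2); p=dk(-12,131,29.5); print(p)
up=lambda z:[p[0],p[1],p[2]+19+z]
bot.move_gripper(0,30); bot.move_to(up(50),q); bot.servo_line(up(6),speed=80); bot.dwell(.2)
b=np.array(bot.read_state()["ft_force"])
r=bot.servo_line(up(-30),speed=12,until_force=14); bot.dwell(.2); s=bot.read_state()
print(r,s["ee_pos"][2]-19-p[2],np.array(s["ft_force"])-b,s["clock"])
E
```

```text
[564.76037166 124.6941225   77.54283082]
True -20.70090413362408 [-2.96355761 -0.42459041  8.7199739 ] 41.875
```

```bash
python3 - <<'E'
from h import *
s=bot.read_state(); x=np.array(s["ee_pos"]); z0=x[2]
r=bot.servo_line([x[0],x[1],z0-5],speed=6,until_force=18); bot.dwell(.3); s=bot.read_state()
print(r,s["ee_pos"][2]-z0,s["ft_force"],s["clock"])
x=np.array(s["ee_pos"])
bot.servo_line([x[0],x[1],x[2]+80],speed=100); bot.move_to(dk(-70,1.2,170),QD)
c,s=wrist("w5"); P=cloud(c,s); print(s["clock"])
D=lambda p:np.stack([(p-O)@ux,(p-O)@uy,(p-O)@un],-1)
o=D(P[masks(c["image"])["orange"]>0]); o=o[(abs(o[:,1])<40)&(o[:,2]>5)&(o[:,2]<60)]
print("chock",cv2.minAreaRect(o[:,:2].astype(np.float32)),np.percentile(o[:,2],95),o[:,0].min())
g=cv2.inRange(cv2.cvtColor(c["image"],cv2.COLOR_BGR2HSV),(30,120,100),(75,255,255)); n,l,st,ce=cv2.connectedComponentsWithStats(g)
for i in range(1,n):
    if st[i,4]>300: q=D(P[l==i]); print(st[i],np.median(q,0).round(1))
E
```

```text
True -0.10031780205601137 [-5.24819467 -1.37362415 10.87502533] 42.5917
44.2333
chock ((-10.075471878051758, 0.5301952362060547), (43.61356735229492, 41.995018005371094), 0.00988737866282463) 40.35225245961668 -31.880273046250483
[467  16  23  42 673] [  44.4 -102.5   42. ]
[ 146   98   47   43 1729] [-14.4 130.8   7.7]
```

View pics/w5.png

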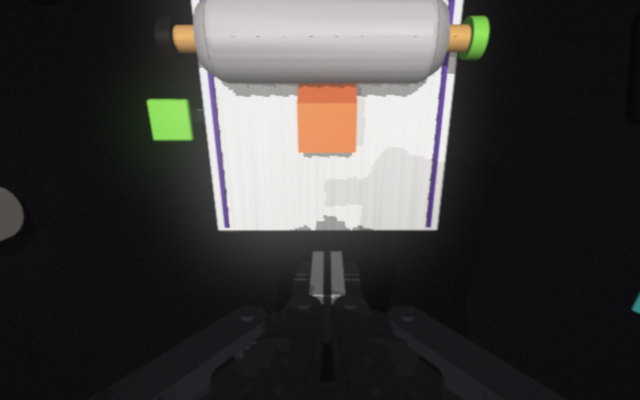

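The stops are gone from the deck, the pad has dropped about 22 mm, and the cylinder cap and chock have not moved. I hand the job in.

```bash
python3 -c "
from rig import bot
print(bot.finish_job())"
```

```text
the job is handed in; nothing more can be done
None
```

The job is handed in: the chock sits midway on the deck, wedged at about 10 N with the cylinder against the back stop, and the gate is fully down with the cylinder unmoved; the last clock reading was 44 s.

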